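# Grease the spindle and bring up the crank arm

### The arm

A 6-joint arm with a two-finger parallel gripper is mounted at the origin on a cart in front of the work surface, level with it; the furniture and walls round the work are solid. World frame = base frame: x ahead of the robot, y to its left, z up, the work surface at z = 0. Lengths are in m, angles in degrees, forces in N, time in s.
With the tool pointing down it reaches from about 0.4 to 0.825 m from the base axis. Payload 7 kg.
Tool frame: the origin (TCP) lies between the finger pads; the fingertips stand 25 mm ahead of it and the grasp point (between the pads) lies 6 mm ahead of it; z points along the fingers, y is the line along which they close (so a half turn about z gives the same grasp; the last joint's range is limited). The gripper opens to 88 mm and grips with 3 to 60 N. Pads are 19 mm wide; open, the fingers measure 130 mm over their backs; the gripper's body (78 mm by 193 mm) begins 47 mm behind the grasp point.
Start: joints at [-57.863, 20.546, 0.682, 0, -70.136, -16.507], TCP at [0.182, -0.65, 0.252] pointing down, gripper open.
Joint ranges: [-176.03, 176.03], [-82.01, 121.73], [-58.28, 71.71], [-173.87, 95.51], [-174.79, -0.11], [-173.66, 173.66]. Speed limits (degrees/s): [136.94, 136.94, 172.46, 180, 180, 180].

### API

Orientations are given as [roll, pitch, yaw] about the fixed x, y, z axes, in that order (R = Rz(yaw) Ry(pitch) Rx(roll)).
In Python, from plant import ctrl, snapshot gives the robot as it stands (ctrl), with the cameras as plain functions.
- The arm moves only by the tool drive_effector, called by a JSON object that holds its "name" and its "arguments". Schema: {"type":"object","properties":{"increments":{"type":"object","properties":{"x":{"type":"array","items":{"type":"number"},"minItems":1,"maxItems":8},"y":{"type":"array","items":{"type":"number"},"minItems":1,"maxItems":8},"z":{"type":"array","items":{"type":"number"},"minItems":1,"maxItems":8},"twist":{"type":"array","items":{"type":"number"},"minItems":1,"maxItems":8},"jaw":{"type":"array","items":{"type":"number"},"minItems":1,"maxItems":8}},"additionalProperties":false,"required":["x","y","z","twist","jaw"]},"only":{"type":"string"},"quiet":{"type":"boolean"},"lines":{"type":"string"}},"required":["increments"],"additionalProperties":false}. increments is an object with one list for each field, all of the same length, 1 to 8, a row being the entries at one place: x, y, z (the shift in cm), twist (a turn about the tool's z in degrees), jaw (the finger opening in m); each row is the pose to reach, as a shift and turn from the pose commanded when the call began, along the tool's axes at that moment; what a row does not reach only later rows make up. A row lasts 1/8 s, in which the tool goes at most 0.0625 m and 10.7 degrees, less where a joint would pass 70% of its speed; a pose out of reach is approached as far as the arm can. The fingers move at their own pace and stop on an object; the grip force is fixed at half the most. Time passes only in rows, so rows that do not move let the fingers close. The tool returns the time, the measured TCP pose, the force, the opening and the grip force at its end. only (a regular expression) keeps the lines of the reply that match it, lines (a string "A,B") keeps lines A to B, and quiet returns only ok. Input that does not fit is refused with a message, and nothing moves.
- ctrl.get_obs(): the state, without advancing time (a new reading comes with each control period).
- snapshot(name): name is "scene" or "top"; returns a dict with "frame" (420x560x3 uint8, red, green, blue), "z_map" (420x560 float32, m along the optical axis (not along the pixel's ray), 0 where there is no reading), "fovy" (degrees; the focal length in pixels is half the picture's height over the tangent of half this angle, whatever the lens; pixels are square), "cx", "cy" (the principal point, pixels), "R" (3x3) and "t" (3): a world point X has camera coordinates R X + t. Camera axes: x right, y down, z forward; pixel columns grow to the right and rows downward; lengths in m; the calibration is good to about 2 mm. A picture is of the moment at which its call begins.
- ctrl.close_job(): hands the job in; it is judged then, once.
The state is a dict: "clock": time; "joint_pos": joint angles; "qvel": joint speeds; "tau": joint torques, N m; "tool_pos": TCP position; "orientation": TCP orientation; "force": force on the tool from outside, world axes, zero at the start; "moment": the same for the moment, N m; "opening": finger opening in m; "gripper_force": force on a finger pad.
Only numpy, scipy, OpenCV 4.12 (cv2) and the standard library are available. Lean on these libraries where they do the work, as an engineer would, in place of code of your own. Each camera call takes 0.05 s, during which the arm holds its last target. There are 200 camera calls.

### The job

Pick up the red grease brush, dip its tip into the steel grease cup, dab it on the top of the fixture's spindle and put the brush back in the hole of its wooden stand. Then lift the crank arm by its balance point and hold it level just above the fixture, with its centre hole straight over the spindle and its arm pointing along the fixture over the forked rest, not touching the fixture; finish while still holding it there, and leave the pedal, sprocket and spanner where they lie.

Things in the scene. Friction and masses are not known exactly. Their poses are not given: they have to be found in the camera images.
- crank: loose crank arm, 0.4-0.6 kg, lying flat, dark chainring (114 mm dia, 5 thick) down. Origin: hub centre at underside; z up, x along the arm to the pedal eye. Hub: dia 48, 36 tall, 26 mm through hole. Silver arm: bar 26 mm wide (y), 15 to 33 mm above the origin, from hub to round eye (dia 30) at x = 165 mm. Beside the arm, 20 to 57 mm from the hub axis, only the 5 mm chainring lies below
- crank_boss (a point): centre of the crank's through hole at its underside (the crank's origin)
- crank_eye (a point): centre of the crank's pedal eye, 165 mm from the hub axis
- crank_balance (a point): the crank's balance point: on the arm's centre line, 38.5 mm from the hub axis towards the eye, 24 mm above the underside (mid-thickness of the arm, above the chainring's rim; its centre of mass lies below this point)
- fixture: fixed blue plate 190 x 80 x 12 mm with an upright steel spindle and, 130 mm from it, a blue forked rest (16 x 40 mm, 71 mm tall). Origin: under the spindle, at bench height; z up, x from the spindle towards the rest.
- spindle_top (a point): centre of the top of the spindle, 95 mm above the bench; the spindle is 20 mm in diameter (30 mm below a height of 60 mm); frame as the fixture's
- fork_rest (a point): middle of the seat of the forked rest, 65 mm above the bench
- stand: fixed wooden block 60 x 60 x 55 mm with one round hole in the middle of its top, diameter 24 mm with a 4 mm chamfer, 48 mm deep (hole floor 7 mm above the bench). Origin: centre of its underside; z up.
- brush: loose grease brush, 150 mm long, 40 g, standing tip down in the stand's hole and leaning up to about 10 degrees in it. Origin: centre of the tip; z along the brush towards the handle's end. Bristle tip diameter 12 (rigid), steel ferrule 14, red handle diameter 16 mm from 50 to 150 mm above the tip.
- cup: fixed open steel cup, 45 mm tall, mouth 70 mm across, wall 3 mm. Origin: centre of its underside; z up. The brush tip has to go well into it: below 25 mm above the bench.
- pedal: loose black flat pedal 103 x 85 x 22 mm, bystander, to be left alone
- sprocket: loose grey sprocket, diameter 76, 9 mm thick, bystander, to be left alone
- spanner: loose steel spanner, 195 mm long along its y, 34 wide, 6 mm thick, bystander, to be left alone

How it is judged (in metres and radians):
On the way, in this order (a step that is already met when the one before it is completed fails the run):
1. the held brush's tip is dipped into the grease cup (contact force between the fingers and brush above 0.5 N and horizontal distance between brush and cup below 0.032 m and height (world z) of brush below 0.025 m), for 0.1 s.
2. the held brush's tip touches the top of the spindle (contact force between the fingers and brush above 0.5 N and contact force between brush and fixture above 0.1 N and distance between brush and spindle_top below 0.016 m), for 0.05 s.
3. the brush stands released in the hole of its stand (contact force between each of the arm, the fingers and brush below 0.1 N and horizontal distance between brush and stand below 0.013 m and height (world z) of brush below 0.02 m), for 0.2 s.
4. the crank arm is lifted level by its balance point (contact force between the fingers and crank above 1 N and x of the grasp point in the frame of crank_balance between -0.02 and 0.02 m and angle between crank's own z axis and vertical below 0.12 rad and height (world z) of crank_boss above 0.03 m), for 0.2 s.
At the end, for the whole second after the job is handed in: gripper holds the crank still within 20 mm of its balance point along the arm; level within 0.1 rad; hole within 12 mm of the spindle axis, underside 5 to 70 mm above its top; arm over the rest within 0.17 rad of the fixture line, not touching the fixture; brush in its stand (contact force between the fingers and crank above 1 N and x of the grasp point in the frame of crank_balance between -0.02 and 0.02 m and angle between crank's own z axis and vertical below 0.1 rad and horizontal distance between crank_boss and spindle_top below 0.012 m and z of crank_boss in the frame of spindle_top between 0.005 and 0.07 m and angle between the x axis of crank and the x axis of fixture, either way round below 0.17 rad and x of crank_eye in the frame of fixture above 0.1 m and contact force between crank and fixture below 0.1 N and linear speed of crank below 0.02 m/s and angular speed of crank below 0.1 rad/s and horizontal distance between brush and stand below 0.013 m and height (world z) of brush below 0.02 m); the arm keeps its last pose, push and grip.
It fails at once if the pedal, the sprocket or the spanner is shifted by more than 30 mm (distance of any of pedal, sprocket, spanner from where it was at the start of the episode above 0.03 m).
It also fails if it takes over 69 s, if anything falls off the work surface, if the arm or the gripper's body presses on something with over 40 N, if the wrist force passes 120 N, or if a joint passes its speed limit or range.

## Working session

There is one attempt and no reset: what is moved stays moved. The work goes in short steps, Python scripts to look and compute and a tool call to move; the robot and the scene stay as the last step left them, time stands still between calls to the robot, and variables do not carry over. Pictures are saved under pics/ and viewed, at most 10 in all, crops included, and the job is handed in when it is done.

```bash
ls; mkdir -p pics; cat > h.py <<'E'
import numpy as np, cv2
from plant import ctrl, snapshot
def snap(n):
    s=snapshot(n); s['f']=s['frame'].shape[0]/2/np.tan(np.radians(s['fovy'])/2); s['R']=np.array(s['R']); s['t']=np.array(s['t']); return s
def cloud(s):
    z=s['z_map']; v,u=np.mgrid[:z.shape[0],:z.shape[1]]
    c=np.stack([(u-s['cx'])/s['f']*z,(v-s['cy'])/s['f']*z,z],-1)
    P=(c-s['t'])@s['R']; P[z==0]=np.nan; return P
def save(s,name): cv2.imwrite('pics/'+name,s['frame'][:,:,::-1])
def ray(s,u,v,h):
    d=np.array([(u-s['cx'])/s['f'],(v-s['cy'])/s['f'],1])@s['R']; o=-s['t']@s['R']
    return o+d*(h-o[2])/d[2]
E
python3 - <<'E'
from h import *
for n in('scene','top'):
    s=snap(n); save(s,n+'0.png'); np.savez('/tmp/'+n+'.npz',**s); print(n,s['f'],-s['t']@s['R'],s['R'].round(3).tolist(), (s['z_map']==0).mean())
o=ctrl.get_obs(); print(o)
E
```

```text
pics
plant.py
scene 386.94217617771176 [0.10379606 0.71765848 0.61155656] [[-0.856, -0.517, -0.015], [-0.291, 0.506, -0.812], [0.428, -0.691, -0.583]] 0.004166666666666667
top 433.81058305889667 [0.36433539 0.08387297 1.25688811] [[-0.014, -1.0, -0.001], [-0.996, 0.014, -0.092], [0.092, -0.0, -0.996]] 0.00375
{'clock': 0.1, 'joint_pos': array([-5.78619312e+01,  2.05874121e+01,  6.39423207e-01, -1.97154267e-02,
       -7.01353220e+01, -1.65043666e+01]), 'qvel': array([ 0.03895927, -0.04647867,  0.12399933,  0.08049602,  0.03509491,
        0.03277971]), 'tau': array([-2.00600945e-03, -5.84162772e+01,  2.93751884e+01,  7.01561853e+00,
        1.01295396e-02, -5.31374019e-05]), 'tool_pos': array([ 0.18175571, -0.64965396,  0.25071225]), 'orientation': array([ 1.79914856e+02, -5.89899834e-03, -1.64373006e+02]), 'force': array([-0.3617118 , -0.10769576,  0.23085234]), 'moment': array([ 0.04423951,  0.03237533, -0.01731289]), 'gripper_force': 0.0, 'opening': 0.08752862940965243}
```

View pics/scene0.png

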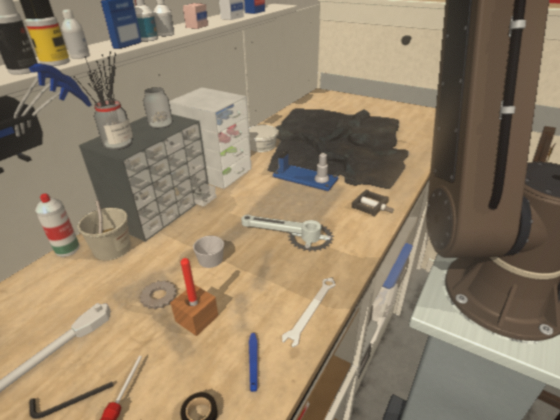

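View pics/top0.png

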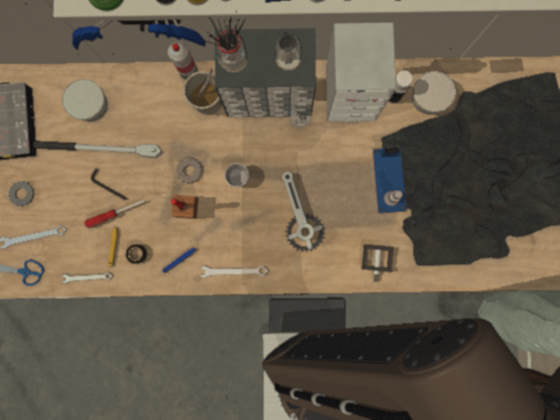

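Scene view: brush (188,283) in the stand (195,310), cup (209,250), crank hub (312,232) with its eye near (248,222), spindle (322,165), fork rest (283,165). Top view: stand (185,207), cup (237,175), crank hub (305,232), eye (290,178), spindle (395,198), rest (391,153).

```bash
python3 - <<'E'
from h import *
S={n:dict(np.load(f'/tmp/{n}.npz')) for n in('scene','top')}
def near(P,m): return P[m&np.isfinite(P[...,0])]
C={n:cloud(s) for n,s in S.items()}
H={n:cv2.cvtColor(s['frame'],cv2.COLOR_RGB2HSV) for n,s in S.items()}
t=S['top']
for nm,u,v,h in(('stand',187,208,.055),('cup',237,175,.045),('hub',305,232,.036),('eye',290,178,.033),('spin',395,198,.095),('rest',390,153,.071)):
    p=ray(t,u,v,h); print(nm,p.round(3))
    for n in C:
        P=C[n]; d=np.hypot(P[...,0]-p[0],P[...,1]-p[1]);
        for lo,hi in((h-.006,h+.006),):
            m=(d<.06)&(P[...,2]>lo)&(P[...,2]<hi); q=P[m]
            if len(q): print('  ',n,m.sum(),'bbox mid',((q.min(0)+q.max(0))/2).round(4),'size',np.ptp(q,axis=0).round(3),'mean',q.mean(0).round(4))
# table height check
for n in C: P=C[n]; m=(abs(P[...,0]-.5)<.02)&(abs(P[...,1]-.2)<.05); print(n,np.nanmedian(P[m],0))
# red brush
for n in C:
    P=C[n];h=H[n]; m=((h[...,0]<8)|(h[...,0]>172))&(h[...,1]>150)&(h[...,2]>80); p=ray(t,187,208,.055)
    m&=(np.hypot(P[...,0]-p[0],P[...,1]-p[1])<.08)&(P[...,2]>.055); q=P[m]
    print(n,'brush',len(q))
    for z in np.arange(.06,.17,.02):
        k=q[(abs(q[:,2]-z)<.01)]
        if len(k): print('   z',z.round(2),k.mean(0).round(4),len(k))
# blue plate
for n in C:
    P=C[n];h=H[n]; m=(abs(h[...,0]-110)<12)&(h[...,1]>120)&(abs(P[...,2]-.012)<.008)&(P[...,0]>.35)&(abs(P[...,1]+.2)<.2); q=P[m][:,:2].astype(np.float32)
    if len(q): print(n,'plate',len(q),cv2.minAreaRect(q))
E
```

```text
stand [0.503 0.363 0.055]
   scene 708 bbox mid [0.5136 0.3781 0.0547] size [0.066 0.065 0.011] mean [0.5086 0.3825 0.055 ]
   top 366 bbox mid [0.5092 0.3755 0.0549] size [0.063 0.064 0.012] mean [0.5083 0.3728 0.0548]
cup [0.596 0.225 0.045]
   scene 201 bbox mid [0.6005 0.2297 0.0434] size [0.07  0.069 0.009] mean [0.6011 0.2294 0.0435]
   top 100 bbox mid [0.5975 0.2271 0.0451] size [0.067 0.067 0.012] mean [0.6006 0.2299 0.0445]
hub [0.432 0.035 0.036]
   scene 257 bbox mid [0.4522 0.0379 0.0342] size [0.077 0.049 0.008] mean [0.4482 0.0433 0.0344]
   top 258 bbox mid [0.451  0.037  0.0357] size [0.077 0.05  0.011] mean [0.4486 0.0395 0.0355]
eye [0.587 0.075 0.033]
   scene 243 bbox mid [0.5686 0.079  0.032 ] size [0.081 0.045 0.01 ] mean [0.5671 0.081  0.0329]
   top 246 bbox mid [0.5673 0.0751 0.033 ] size [0.076 0.045 0.012] mean [0.5666 0.0754 0.0334]
spin [ 0.517 -0.207  0.095]
   scene 26 bbox mid [ 0.5315 -0.2129  0.0931] size [0.017 0.018 0.007] mean [ 0.5303 -0.2119  0.0935]
   top 42 bbox mid [ 0.5282 -0.2159  0.095 ] size [0.017 0.017 0.008] mean [ 0.5281 -0.2163  0.0955]
rest [ 0.647 -0.204  0.071]
   scene 28 bbox mid [ 0.66   -0.2066  0.0686] size [0.017 0.042 0.007] mean [ 0.6606 -0.2049  0.0682]
   top 63 bbox mid [ 0.6579 -0.2095  0.0702] size [0.015 0.041 0.01 ] mean [ 0.6575 -0.2097  0.0676]
scene [0.49966871 0.2033352  0.00053729]
top [5.00235087e-01 2.01216566e-01 4.69758507e-04]
scene brush 347
   z 0.06 [0.5089 0.3815 0.0643] 34
   z 0.08 [0.5083 0.3813 0.08  ] 65
   z 0.1 [0.5083 0.3819 0.1001] 62
   z 0.12 [0.508  0.3818 0.1202] 63
   z 0.14 [0.5083 0.3815 0.1402] 71
   z 0.16 [0.5102 0.3798 0.1553] 52
top brush 57
   z 0.08 [0.5047 0.3705 0.0827] 5
   z 0.1 [0.5035 0.3716 0.1023] 5
   z 0.12 [0.506  0.371  0.1216] 9
   z 0.14 [0.5063 0.3704 0.1425] 11
   z 0.16 [0.5092 0.3746 0.1562] 27
```

```bash
cat >> h.py <<'E'
def go(x,y,z,yaw=None):
    o=ctrl.get_obs(); from scipy.spatial.transform import Rotation as Ro
    R=Ro.from_euler('xyz',o['orientation'],degrees=True).as_matrix(); a=o['orientation'][2]
    d=R.T@(np.array([x,y,z])-o['tool_pos'])
    print('t',round(o['clock'],2),'pos',o['tool_pos'].round(4),'shift',d.round(4),'turn',None if yaw is None else -((yaw-a+90)%180-90).__round__(2),'rpy',o['orientation'].round(2))
E
python3 - <<'E'
from h import *
go(.46,-.3,.26);go(.511,.3765,.26)
S={n:dict(np.load(f'/tmp/{n}.npz')) for n in('scene','top')}
for n,s in S.items():
    P=cloud(s); m=(P[...,2]>.022)&(P[...,2]<.045)&(P[...,0]>.40)&(P[...,0]<.64)&(P[...,1]>-.01)&(P[...,1]<.12)
    q=P[m]; hub0=np.array([.442,.038]); d=np.hypot(*(q[:,:2]-hub0).T); 
    k=q[(d>.035)&(d<.145)][:,:2].astype(np.float32)
    vx,vy,x0,y0=cv2.fitLine(k,cv2.DIST_HUBER,0,.01,.01).ravel(); 
    if vx<0: vx,vy=-vx,-vy
    along=(q[:,:2]-[x0,y0])@[vx,vy]; side=(q[:,:2]-[x0,y0])@[-vy,vx]
    hb=along<along.min()+.05
    print(n,'ang',np.degrees(np.arctan2(vy,vx)),'extent',along.min(),along.max(),np.ptp(along),'hubside',side[hb].min(),side[hb].max(),'armside',np.percentile(side[~hb],[2,98]))
    for e in(.024,):
        a=along.min()+.024; b=along.max()-.015
        print(' hub',x0+vx*a,y0+vy*a,'eye',x0+vx*b,y0+vy*b)
E
```

```text
t 0.1 pos [ 0.1818 -0.6497  0.2507] shift [-0.3621  0.2618 -0.0089] turn None rpy [ 1.7991e+02 -1.0000e-02 -1.6437e+02]
t 0.1 pos [ 0.1818 -0.6497  0.2507] shift [-0.5935  0.8995 -0.008 ] turn None rpy [ 1.7991e+02 -1.0000e-02 -1.6437e+02]
scene ang 17.62539 extent -0.12174798522509997 0.08142934918906708 0.20317733441416705 hubside -0.0316343066352996 0.016978811256492428 armside [-0.02034657  0.0050528 ]
 hub 0.43534179309113463 0.04539224713019459 eye 0.5918120809346483 0.09510387179871213
top ang 17.18845 extent -0.12059865773671676 0.08198209504233409 0.20258075277905085 hubside -0.0235477935562506 0.02333949929562826 armside [-0.01289901  0.01256447]
 hub 0.4348877853796746 0.03498601814174916 eye 0.5911626850326104 0.08332666730988036
```

Units first: shifts go in cm. So -0.39 m is -39, -0.37 m is -37.

{"name": "drive_effector", "arguments": {"increments": {"x": [-6, -12, -18, -24, -29, -34, -37, -39], "y": [1, 3, 6, 9, 13, 17, 22, 28], "z": [0, 0, 0, 0, 0, 0, 0, 0], "twist": [0, 0, 0, 0, 0, 0, 0, 0], "jaw": [0.07, 0.07, 0.07, 0.07, 0.07, 0.06, 0.06, 0.06]}}}

```text
clock: 1.1
tool_pos: [0.4822, -0.2816, 0.2508]
orientation: [180.0, -0.1, -164.4]
force: [1.0, 0.5, 0.4]
opening: 0.0602
gripper_force: 0.0
```

{"name": "drive_effector", "arguments": {"increments": {"x": [-2, -4, -6, -8, -10, -12, -14, -16], "y": [6, 12, 18, 24, 30, 36, 42, 48], "z": [0, 0, 0, 0, 0, 0, 0, 0], "twist": [0, 0, 0, 0, 0, 0, 0, 0], "jaw": [0.06, 0.06, 0.06, 0.06, 0.06, 0.06, 0.06, 0.06]}}}

```text
clock: 2.1
tool_pos: [0.5053, 0.2178, 0.2516]
orientation: [180.0, 0.0, -164.3]
force: [1.1, -1.7, 0.7]
opening: 0.0604
gripper_force: 0.0
```

```bash
python3 -c "
from h import *
go(.511,.3765,.20);go(.511,.3765,.124)"
```

```text
t 2.1 pos [0.5053 0.2178 0.2516] shift [-0.0483  0.1512  0.0516] turn None rpy [ 180.      0.   -164.35]
t 2.1 pos [0.5053 0.2178 0.2516] shift [-0.0483  0.1512  0.1276] turn None rpy [ 180.      0.   -164.35]
```

{"name": "drive_effector", "arguments": {"increments": {"x": [-2, -3.5, -4.8, -4.8, -4.8, -4.8, -4.8], "y": [5, 10, 15.1, 15.1, 15.1, 15.1, 15.1], "z": [0, 0, 0, 0, 0, 4, 5], "twist": [0, 0, 0, 0, 0, 0, 0], "jaw": [0.06, 0.06, 0.06, 0.06, 0.06, 0.06, 0.06]}}}

```text
clock: 2.98
tool_pos: [0.5105, 0.3719, 0.1996]
orientation: [-179.9, -0.2, -164.5]
force: [-0.2, -0.4, -0.0]
opening: 0.0599
gripper_force: 0.0
```

```bash
python3 - <<'E'
from h import *
go(.511,.3765,.124)
P={}
for n in('scene','top'):
    s=snap(n); P=cloud(s); h=cv2.cvtColor(s['frame'],cv2.COLOR_RGB2HSV)
    m=((h[...,0]<8)|(h[...,0]>172))&(h[...,1]>150)&(h[...,2]>80)&(np.hypot(P[...,0]-.511,P[...,1]-.377)<.05)&(P[...,2]>.055)
    # axis by pixel rays: mean column at rows
    q=P[m]; print(n,len(q),[ (round(z,2),q[abs(q[:,2]-z)<.01].mean(0).round(4)) for z in(.07,.1,.13,.15) if (abs(q[:,2]-z)<.01).any()])
save(s,'top1.png'); s=snap('scene'); cv2.imwrite('pics/s1.png',cv2.resize(s['frame'][180:360,100:330,::-1],None,fx=3,fy=3))
E
```

```text
t 2.98 pos [0.5105 0.3719 0.1996] shift [-0.002   0.0044  0.0755] turn None rpy [-179.9    -0.19 -164.46]
scene 325 [(0.07, array([0.509 , 0.3815, 0.0696])), (0.1, array([0.5082, 0.3819, 0.1002])), (0.13, array([0.5085, 0.3822, 0.1302])), (0.15, array([0.5086, 0.3809, 0.1503]))]
top 0 []
```

View pics/s1.png

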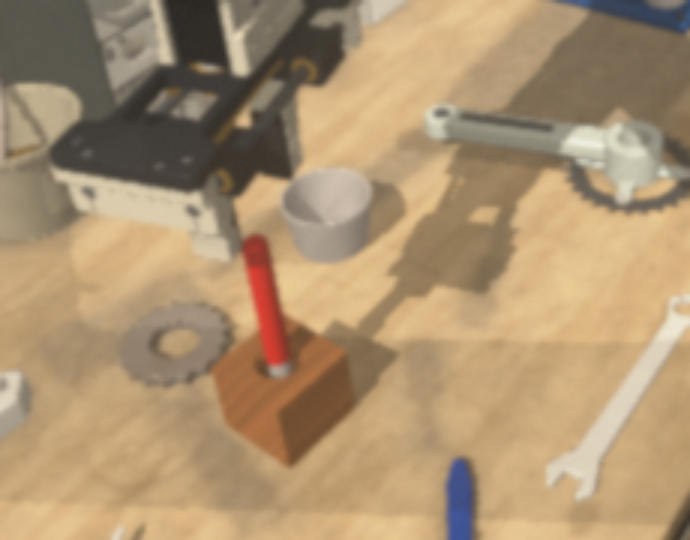

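The crop shows the gripper above the upright brush (handle end at about (257,245), ferrule at (277,368)) with the stand free and the fingers clear of it; the cloud agrees that the brush is nearly vertical at (0.511, 0.377).

In the tool's units: 0.075 m is 7.5, 0.05 m is 5.

{"name": "drive_effector", "arguments": {"increments": {"x": [-0.2, -0.2, -0.2, -0.2, -0.2, -0.2, -0.2, -0.2], "y": [0.4, 0.4, 0.4, 0.4, 0.4, 0.4, 0.4, 0.4], "z": [2.5, 5, 7.5, 7.5, 7.5, 7.5, 7.5, 7.5], "twist": [0, 0, 0, 0, 0, 0, 0, 0], "jaw": [0.06, 0.06, 0.06, 0.06, 0.03, 0.015, 0.0, 0.0]}}}

```text
clock: 4.12
tool_pos: [0.5123, 0.3786, 0.1271]
orientation: [180.0, 0.0, -164.4]
force: [-0.5, 0.3, -1.1]
opening: 0.0257
gripper_force: 0.0
```

{"name": "drive_effector", "arguments": {"increments": {"x": [0, 0], "y": [0, 0], "z": [0, 0], "twist": [0, 0], "jaw": [0, 0]}}}

```text
clock: 4.38
tool_pos: [0.5122, 0.3785, 0.1267]
orientation: [180.0, 0.0, -164.4]
force: [0.3, -0.3, 0.6]
opening: 0.0156
gripper_force: 30.0
```

```bash
python3 -c "
from h import *
s=snap('scene'); P=cloud(s); h=cv2.cvtColor(s['frame'],cv2.COLOR_RGB2HSV)
m=((h[...,0]<8)|(h[...,0]>172))&(h[...,1]>150)&(h[...,2]>80)&(np.hypot(P[...,0]-.511,P[...,1]-.377)<.05)&(P[...,2]>.055)
q=P[m]; print([(z,q[abs(q[:,2]-z)<.01].mean(0).round(4)) for z in(.07,.09,.13,.15) if (abs(q[:,2]-z)<.01).any()])"
```

```text
[(0.07, array([0.5086, 0.383 , 0.0701])), (0.09, array([0.5067, 0.3813, 0.0882])), (0.13, array([0.5052, 0.3793, 0.1229]))]
```

In the tool's units: -0.168 m is -16.8, -0.08 m is -8.

{"name": "drive_effector", "arguments": {"increments": {"x": [0, 0, 0, -1, -2, -3, -4.3, -4.3], "y": [0, 0, 0, -4, -8, -12, -16.8, -16.8], "z": [-3, -6, -8, -8, -8, -8, -8, -8], "twist": [0, 0, 0, 0, 0, 0, 0, 0], "jaw": [0, 0, 0, 0, 0, 0, 0, 0]}}}

```text
clock: 5.42
tool_pos: [0.5999, 0.2254, 0.2062]
orientation: [-180.0, -0.0, -164.6]
force: [-0.6, 0.6, -1.1]
opening: 0.0154
gripper_force: 30.0
```

```bash
python3 - <<'E'
from h import *
go(.599,.228,.14)
s=snap('scene'); save(s,'s2.png'); P=cloud(s); h=cv2.cvtColor(s['frame'],cv2.COLOR_RGB2HSV)
cv2.imwrite('pics/s2.png',cv2.resize(s['frame'][150:330,110:340,::-1],None,fx=3,fy=3))
E
```

```text
t 5.42 pos [0.5999 0.2254 0.2062] shift [0.0001 0.0028 0.0662] turn None rpy [-1.7997e+02 -4.0000e-02 -1.6458e+02]
```

View pics/s2.png

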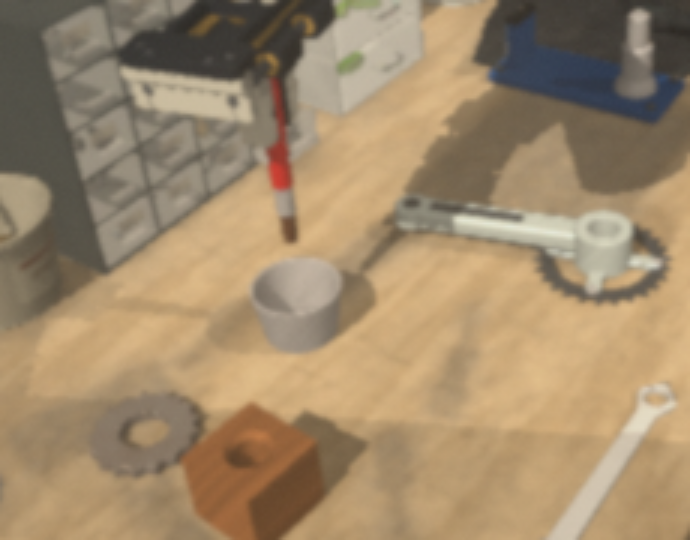

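The brush hangs vertically, its tip at (288,240) over the cup mouth at (297,285), and the stand's hole (248,452) is empty. Dip, hold, lift.

In the tool's units: 0.069 m is 6.9, 0.067 m is 6.7.

{"name": "drive_effector", "arguments": {"increments": {"x": [0, 0, 0, 0, 0, 0], "y": [0.2, 0.2, 0.2, 0.2, 0.2, 0.2], "z": [4, 6.7, 6.9, 6.9, 6.9, 6.9], "twist": [0, 0, 0, 0, 0, 0], "jaw": [0, 0, 0, 0, 0, 0]}}}

```text
clock: 6.22
tool_pos: [0.5987, 0.2306, 0.1387]
orientation: [180.0, 0.1, -164.4]
force: [-0.2, -0.6, 0.4]
opening: 0.0152
gripper_force: 30.0
```

{"name": "drive_effector", "arguments": {"increments": {"x": [0, 0, 0, 0, 0, 0, 0], "y": [0, 0, 0, -5, -10, -15, -15], "z": [-6, -11, -11, -11, -11, -11, -11], "twist": [0, 0, 0, 0, 0, 0, 0], "jaw": [0, 0, 0, 0, 0, 0, 0]}}}

```text
clock: 7.1
tool_pos: [0.6389, 0.0826, 0.2472]
orientation: [-180.0, -0.0, -164.6]
force: [-0.6, 0.6, 0.5]
opening: 0.0155
gripper_force: 30.0
```

```bash
python3 - <<'E'
from h import *
go(.530,-.214,.245)
P=cloud(snap('top')); 
for n in('scene','top'):
    s=snap(n); P=cloud(s); h=cv2.cvtColor(s['frame'],cv2.COLOR_RGB2HSV)
    m=(abs(P[...,2]-.055)<.003)&(np.hypot(P[...,0]-.511,P[...,1]-.377)<.045); q=P[m][:,:2].astype(np.float32); r=cv2.minAreaRect(q); print(n,'stand',r)
E
```

```text
t 7.1 pos [0.6389 0.0826 0.2472] shift [ 0.1838 -0.257   0.0024] turn None rpy [-1.7999e+02 -4.0000e-02 -1.6459e+02]
scene stand ((0.513155460357666, 0.3782954514026642), (0.061648353934288025, 0.06241972744464874), 84.25738525390625)
top stand ((0.0, 0.0), (0.0, 0.0), 0.0)
```

In the tool's units: -0.257 m is -25.7, -0.235 m is -23.5.

{"name": "drive_effector", "arguments": {"increments": {"x": [4, 8, 11, 14, 17, 18.4, 18.4, 18.4], "y": [-4.5, -9, -14, -19, -23.5, -25.7, -25.7, -25.7], "z": [0, 0, 0, 0, 0, 0, 0, 0], "twist": [0, 0, 0, 0, 0, 0, 0, 0], "jaw": [0, 0, 0, 0, 0, 0, 0, 0]}}}

```text
clock: 8.25
tool_pos: [0.5311, -0.2103, 0.2476]
orientation: [180.0, 0.0, -164.3]
force: [0.3, 0.3, 0.7]
opening: 0.0158
gripper_force: 30.0
```

```bash
python3 - <<'E'
from h import *
go(.530,-.214,.2155)
s=snap('scene'); P=cloud(s); h=cv2.cvtColor(s['frame'],cv2.COLOR_RGB2HSV)
m=(np.hypot(P[...,0]-.53,P[...,1]+.214)<.03)&(P[...,2]>.07)&(P[...,2]<.22); q=P[m]
for z in np.arange(.075,.2,.01):
    k=q[abs(q[:,2]-z)<.005]; print(round(z,3),len(k),k.mean(0).round(4) if len(k) else '')
cv2.imwrite('pics/s3.png',cv2.resize(s['frame'][60:220,230:410,::-1],None,fx=3,fy=3))
E
```

```text
t 8.25 pos [ 0.5311 -0.2103  0.2476] shift [ 0.0021 -0.0032  0.0321] turn None rpy [ 1.8000e+02  2.0000e-02 -1.6432e+02]
0.075 21 [ 0.5287 -0.2076  0.0751]
0.085 21 [ 0.5292 -0.2077  0.0848]
0.095 26 [ 0.5303 -0.2113  0.0939]
0.105 0 
0.115 0 
0.125 1 [ 0.5311 -0.2079  0.127 ]
0.135 13 [ 0.5313 -0.2058  0.1354]
0.145 15 [ 0.5295 -0.2056  0.1451]
0.155 13 [ 0.5302 -0.2048  0.1555]
0.165 17 [ 0.5304 -0.2052  0.1648]
0.175 17 [ 0.5295 -0.2052  0.1751]
0.185 19 [ 0.5305 -0.2043  0.1849]
0.195 18 [ 0.5297 -0.2051  0.1951]
```

View pics/s3.png

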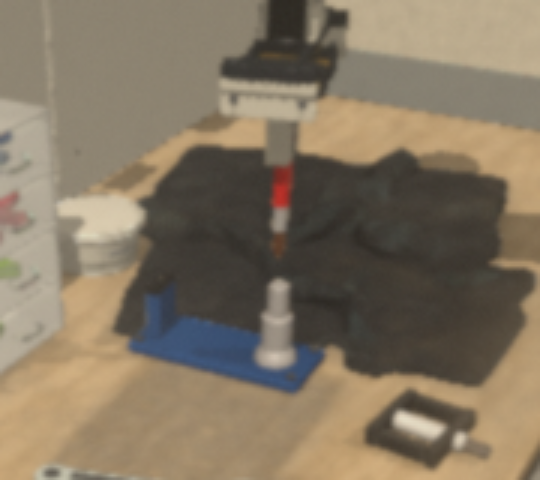

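The brush tip (278,255) hangs right above the spindle top (278,283), about 32 mm clear. Lower gently.

{"name": "drive_effector", "arguments": {"increments": {"x": [0.1, 0.1, 0.1, 0.1, 0.1, 0.1], "y": [-0.2, -0.2, -0.2, -0.2, -0.2, -0.2], "z": [1.5, 2.8, 3, 3.1, 3.2, 3.25], "twist": [0, 0, 0, 0, 0, 0], "jaw": [0, 0, 0, 0, 0, 0]}}}

```text
clock: 9.05
tool_pos: [0.5304, -0.2136, 0.2153]
orientation: [-180.0, 0.0, -164.4]
force: [-0.5, -0.1, 0.3]
opening: 0.0158
gripper_force: 30.0
```

{"name": "drive_effector", "arguments": {"increments": {"x": [0, 0, 0], "y": [0, 0, 0], "z": [0.1, 0.15, 0.15], "twist": [0, 0, 0], "jaw": [0, 0, 0]}}}

```text
clock: 9.43
tool_pos: [0.5307, -0.2136, 0.2146]
orientation: [-180.0, 0.1, -164.4]
force: [-1.6, 1.2, 5.4]
opening: 0.0154
gripper_force: 30.0
```

{"name": "drive_effector", "arguments": {"increments": {"x": [0, 0, 0], "y": [0, 0, 0], "z": [0.07, 0.14, 0.14], "twist": [0, 0, 0], "jaw": [0, 0, 0]}}}

```text
clock: 9.8
tool_pos: [0.531, -0.2138, 0.2145]
orientation: [-179.9, 0.1, -164.3]
force: [-3.5, 2.7, 13.6]
opening: 0.0156
gripper_force: 30.0
```

In the tool's units: 0.365 m is 36.5, 0.305 m is 30.5.

{"name": "drive_effector", "arguments": {"increments": {"x": [0, 0, -1.5, -3, -4.5, -6, -7.5, -9], "y": [0, 1, 6.5, 12.5, 18.5, 24.5, 30.5, 36.5], "z": [-3.5, -4.5, -4.5, -4.5, -4.5, -4.5, -4.5, -4.5], "twist": [0, 0, 0, 0, 0, 0, 0, 0], "jaw": [0, 0, 0, 0, 0, 0, 0, 0]}}}

```text
clock: 10.8
tool_pos: [0.5179, 0.1644, 0.2571]
orientation: [180.0, 0.0, -164.4]
force: [1.5, -0.3, -0.3]
opening: 0.0156
gripper_force: 30.0
```

{"name": "drive_effector", "arguments": {"increments": {"x": [-1.5, -3, -4, -5.1, -5.1, -5.1], "y": [6, 12, 17, 21, 21, 21], "z": [0, 0, 0, 0, 0, 0], "twist": [0, 0, 0, 0, 0, 0], "jaw": [0, 0, 0, 0, 0, 0]}}}

```text
clock: 11.55
tool_pos: [0.5107, 0.3781, 0.2565]
orientation: [-180.0, -0.1, -164.3]
force: [0.5, 0.0, -0.6]
opening: 0.0155
gripper_force: 30.0
```

```bash
python3 - <<'E'
from h import *
go(.512,.3775,.195)
s=snap('scene'); P=cloud(s); m=(np.hypot(P[...,0]-.511,P[...,1]-.377)<.03)&(P[...,2]>.1)&(P[...,2]<.24); q=P[m]
for z in np.arange(.125,.22,.02):
    k=q[abs(q[:,2]-z)<.01]; print(round(z,3),len(k),k.mean(0).round(4) if len(k) else '')
E
```

```text
t 11.55 pos [0.5107 0.3781 0.2565] shift [-0.0012 -0.0009  0.0615] turn None rpy [-1.7997e+02 -6.0000e-02 -1.6434e+02]
0.125 0 
0.145 47 [0.5077 0.3815 0.1475]
0.165 64 [0.5073 0.3818 0.166 ]
0.185 77 [0.5069 0.3822 0.1851]
0.205 93 [0.5069 0.3825 0.2049]
```

{"name": "drive_effector", "arguments": {"increments": {"x": [-0.1, -0.1, -0.1, -0.1, -0.1, -0.1, -0.1], "y": [0, 0, 0, 0, 0, 0, 0], "z": [5, 6.5, 8, 10, 12, 12.7, 12.7], "twist": [0, 0, 0, 0, 0, 0, 0], "jaw": [0, 0, 0, 0, 0, 0, 0]}}}

```text
clock: 12.48
tool_pos: [0.5125, 0.3785, 0.1305]
orientation: [-180.0, 0.0, -164.4]
force: [0.7, -0.2, 0.5]
opening: 0.0156
gripper_force: 30.0
```

In the tool's units: 0.0025 m is 0.25.

{"name": "drive_effector", "arguments": {"increments": {"x": [0, 0, 0, 0, 0, 0, 0], "y": [0, 0, 0, 0, 0, 0, 0], "z": [0.25, 0.25, 0.25, 0.25, 0.25, 0.25, 0.25], "twist": [0, 0, 0, 0, 0, 0, 0], "jaw": [0, 0, 0.03, 0.05, 0.06, 0.06, 0.06]}}}

```text
clock: 13.35
tool_pos: [0.5122, 0.3785, 0.1276]
orientation: [-180.0, -0.0, -164.4]
force: [0.3, -0.5, 0.3]
opening: 0.0582
gripper_force: 0.0
```

{"name": "drive_effector", "arguments": {"increments": {"x": [0, 0, 0, 0], "y": [0, 0, 0, 0], "z": [-3, -8, -12, -12], "twist": [0, 0, 0, 0], "jaw": [0.06, 0.06, 0.06, 0.06]}}}

```text
clock: 13.85
tool_pos: [0.5135, 0.3797, 0.2519]
orientation: [179.8, 0.3, -164.4]
force: [-0.3, 1.1, -0.5]
opening: 0.06
gripper_force: 0.0
```

```bash
python3 - <<'E'
from h import *
o=ctrl.get_obs();print(o['tool_pos'])
s=snap('scene'); P=cloud(s); h=cv2.cvtColor(s['frame'],cv2.COLOR_RGB2HSV)
m=((h[...,0]<8)|(h[...,0]>172))&(h[...,1]>150)&(h[...,2]>80)&(np.hypot(P[...,0]-.511,P[...,1]-.377)<.05)&(P[...,2]>.055)
q=P[m]; print(q[:,2].max(),[(z,q[abs(q[:,2]-z)<.01].mean(0).round(4)) for z in(.07,.1,.13,.15) if (abs(q[:,2]-z)<.01).any()])
b=np.array([.436,.0367])+.0385*np.array([np.cos(np.radians(17.2)),np.sin(np.radians(17.2))]); print(b); go(*b,.2,17.2)
E
```

```text
[0.51347114 0.37967494 0.25188309]
0.1590973729850418 [(0.07, array([0.5088, 0.3842, 0.0695])), (0.1, array([0.5084, 0.3845, 0.0996])), (0.13, array([0.5087, 0.3845, 0.1302])), (0.15, array([0.5093, 0.3832, 0.1511]))]
[0.47277822 0.04808476]
t 13.9 pos [0.5125 0.379  0.2494] shift [ 0.1276 -0.3081  0.0484] turn -1.57 rpy [ 1.7988e+02  1.6000e-01 -1.6437e+02]
```

{"name": "drive_effector", "arguments": {"increments": {"x": [2, 4, 6, 8, 10.5, 12.76, 12.76, 12.76], "y": [-5, -10, -15.5, -21, -26, -30.8, -30.8, -30.8], "z": [0, 0, 0, 0, 0, 5, 9, 13], "twist": [0, 0, 0, 0, 0, -1.6, -1.6, -1.6], "jaw": [0.06, 0.06, 0.06, 0.06, 0.06, 0.06, 0.06, 0.06]}}}

```text
clock: 14.9
tool_pos: [0.4709, 0.046, 0.1156]
orientation: [180.0, -0.1, -162.9]
force: [0.9, -0.3, 0.4]
opening: 0.0601
gripper_force: 0.0
```

{"name": "drive_effector", "arguments": {"increments": {"x": [0], "y": [0], "z": [0], "twist": [0], "jaw": [0.06]}}}

```text
clock: 15.02
tool_pos: [0.4697, 0.0461, 0.1147]
orientation: [-179.9, -0.4, -162.8]
force: [0.1, -0.9, -0.3]
opening: 0.06
gripper_force: 0.0
```

```bash
python3 - <<'E'
from h import *
go(.4728,.0481,.035,17.2)
s=snap('scene'); cv2.imwrite('pics/s4.png',cv2.resize(s['frame'][130:290,220:400,::-1],None,fx=3,fy=3))
E
```

```text
t 15.03 pos [0.4697 0.0461 0.1147] shift [-0.0041  0.0011  0.0797] turn -0.03 rpy [-179.94   -0.42 -162.83]
```

View pics/s4.png

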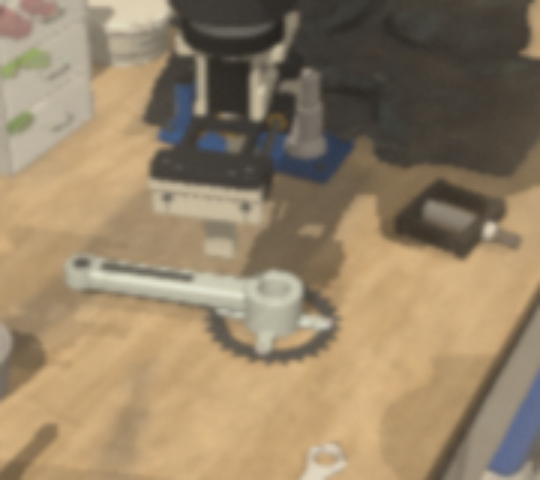

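The gripper (fingers at (218,245)) is above the arm just beside the hub (275,290), fingers closing across the arm.

{"name": "drive_effector", "arguments": {"increments": {"x": [-0.4, -0.4, -0.4, -0.4, -0.4], "y": [0.1, 0.1, 0.1, 0.1, 0.1], "z": [3, 5.5, 7, 7.9, 7.9], "twist": [0, 0, 0, 0, 0], "jaw": [0.06, 0.06, 0.06, 0.06, 0.06]}}}

```text
clock: 15.7
tool_pos: [0.4763, 0.05, 0.0392]
orientation: [-180.0, 0.0, -162.7]
force: [-1.0, -0.6, 0.6]
opening: 0.06
gripper_force: 0.0
```

```bash
python3 -c "
from h import *
go(.4728,.0481,.035,17.2)"
```

```text
t 15.7 pos [0.4763 0.05   0.0392] shift [ 0.0039 -0.0008  0.0042] turn 0.06 rpy [-1.8000e+02  3.0000e-02 -1.6274e+02]
```

{"name": "drive_effector", "arguments": {"increments": {"x": [0.3, 0.3, 0.3, 0.3, 0.3, 0.3], "y": [-0.1, -0.1, -0.1, -0.1, -0.1, -0.1], "z": [0.4, 0.4, 0.4, 0.4, 0.4, 0.4], "twist": [0, 0, 0, 0, 0, 0], "jaw": [0.06, 0.03, 0, 0, 0, 0]}}}

```text
clock: 16.45
tool_pos: [0.4733, 0.0478, 0.0348]
orientation: [-180.0, 0.0, -162.8]
force: [-0.1, -0.8, 1.9]
opening: 0.0258
gripper_force: 30.0
```

{"name": "drive_effector", "arguments": {"increments": {"x": [0, 0, 0, 0, 0, 0, 0, 0], "y": [0, 0, 0, 0, 0, 0, 0, 0], "z": [0, -1, -3, -6, -9, -12, -12, -12], "twist": [0, 0, 0, 0, 0, 0, 0, 0], "jaw": [0, 0, 0, 0, 0, 0, 0, 0]}}}

```text
clock: 17.45
tool_pos: [0.4723, 0.0476, 0.1539]
orientation: [180.0, -0.1, -162.8]
force: [0.5, -0.4, -4.5]
opening: 0.0259
gripper_force: 30.0
```

```bash
cat > crank.py <<'E'
from h import *
# crank in hand: arm-coloured points between the underside and top; reports arm line, hub/eye, tilt
o=ctrl.get_obs(); T=o['tool_pos']; print(o['clock'],T,o['opening'],o['gripper_force'],o['force'].round(1))
s=snap('scene'); P=cloud(s)
d=P-T; m=(np.hypot(d[...,0],d[...,1])<.17)&(d[...,2]>-.035)&(d[...,2]<.012)
q=P[m]; np.save('/tmp/q.npy',q)
a=np.radians(o['orientation'][2]+180); u=np.array([np.cos(a),np.sin(a)]); w=np.array([-u[1],u[0]])
al=(q[:,:2]-T[:2])@u; si=(q[:,:2]-T[:2])@w
for lo,hi in((-.07,-.055),(-.055,-.035),(-.035,-.02),(.025,.05),(.05,.075),(.075,.1),(.1,.12),(.12,.15)):
    k=(al>lo)&(al<hi)&(abs(si)<.04)
    if k.sum()>3: print((lo,hi),k.sum(),'zmax',np.percentile(q[k,2],95).round(4),'side',np.percentile(si[k],[3,97]).round(4))
k=abs(si)<.03; print('extent',al[k].min(),al[k].max())
E
python3 crank.py
```

```text
17.45 [0.47229971 0.04755342 0.15390212] 0.025867678198664548 29.99934196472168 [ 0.5 -0.4 -4.5]
(-0.07, -0.055) 110 zmax 0.1556 side [-0.0373  0.0376]
(-0.055, -0.035) 204 zmax 0.1562 side [-0.0164  0.0334]
(-0.035, -0.02) 136 zmax 0.1557 side [-0.0176  0.0317]
(0.025, 0.05) 42 zmax 0.1476 side [0.01   0.0155]
(0.05, 0.075) 74 zmax 0.1532 side [-0.0049  0.015 ]
(0.075, 0.1) 111 zmax 0.1538 side [-0.0076  0.0152]
(0.1, 0.12) 91 zmax 0.1539 side [-0.0078  0.0152]
(0.12, 0.15) 91 zmax 0.1535 side [-0.0093  0.0168]
extent -0.09309881554264808 0.1400148979549123
```

```bash
python3 - <<'E'
from h import *
t=dict(np.load('/tmp/top.npz')); P=cloud(t)
m=(P[...,0]>.4)&(P[...,0]<.85)&(P[...,1]<-.24)&(P[...,1]>-.36); q=P[m]; print('cloth zmax',q[:,2].max(), np.percentile(q[:,2],99)); k=q[:,2]>.08; print(q[k][:5].round(3),k.sum())
go(.5697,-.2123,.168,2.8)
E
```

```text
cloth zmax 0.13388434894071108 0.1228497213684962
[[ 0.85  -0.244  0.127]
 [ 0.85  -0.247  0.127]
 [ 0.848 -0.248  0.132]
 [ 0.849 -0.252  0.129]
 [ 0.849 -0.255  0.127]] 93
t 17.5 pos [0.4722 0.0474 0.1535] shift [-0.0163 -0.277  -0.0145] turn 14.4 rpy [ 1.7999e+02 -1.2000e-01 -1.6280e+02]
```

In the tool's units: -0.02 m is -2, -0.24 m is -24.

{"name": "drive_effector", "arguments": {"increments": {"x": [0, -0.2, -0.4, -0.6, -0.8, -1, -1.2, -1.4], "y": [0, -2, -5.5, -9.5, -13.5, -17.5, -21, -24], "z": [-2, -2, -2, -2, -2, -2, -2, -2], "twist": [0, 2, 4, 6, 8, 10, 12, 13], "jaw": [0, 0, 0, 0, 0, 0, 0, 0]}}}

```text
clock: 18.5
tool_pos: [0.5571, -0.1786, 0.1726]
orientation: [180.0, -0.2, -175.9]
force: [-0.6, 0.8, -3.6]
opening: 0.0255
gripper_force: 30.0
```

```bash
python3 -c "
from h import *
go(.5697,-.2123,.168,2.8)"
```

```text
t 18.5 pos [ 0.5571 -0.1786  0.1726] shift [-0.0101 -0.0346  0.0045] turn 1.34 rpy [ 179.97   -0.2  -175.86]
```

In the tool's units: -0.0345 m is -3.45, -0.028 m is -2.8.

{"name": "drive_effector", "arguments": {"increments": {"x": [-0.4, -0.8, -1, -1, -1, -1], "y": [-1.5, -2.8, -3.45, -3.45, -3.45, -3.45], "z": [0.4, 0.4, 0.4, 0.4, 0.4, 0.4], "twist": [1, 1.3, 1.3, 1.3, 1.3, 1.3], "jaw": [0, 0, 0, 0, 0, 0]}}}

```text
clock: 19.25
tool_pos: [0.5702, -0.2104, 0.1709]
orientation: [180.0, 0.0, -177.0]
force: [0.8, -0.4, -4.9]
opening: 0.0257
gripper_force: 30.0
```

```bash
python3 - <<'E'
exec(open('crank.py').read())
go(.5697,-.2123,.166,2.8)
cv2.imwrite('pics/s5.png',cv2.resize(s['frame'][60:240,230:430,::-1],None,fx=3,fy=3))
# same-camera offset of spindle/rest remains visible?
for n,S in(('scene',s),('top',snap('top'))):
    P=cloud(S); m=(abs(P[...,2]-.168)<.006)&(np.hypot(P[...,0]-.53,P[...,1]+.214)<.04); q=P[m]
    print(n,len(q),q.min(0),q.max(0)) if len(q) else print(n,0)
E
```

```text
19.25 [ 0.57015288 -0.21044068  0.17094364] 0.025748920313218352 29.99935269355774 [ 0.8 -0.4 -4.9]
(-0.07, -0.055) 81 zmax 0.1715 side [-0.0381  0.0257]
(-0.055, -0.035) 136 zmax 0.1725 side [-0.0202  0.0304]
(-0.035, -0.02) 84 zmax 0.1733 side [-0.0131  0.0299]
(0.025, 0.05) 64 zmax 0.1705 side [0.0014 0.018 ]
(0.05, 0.075) 57 zmax 0.1703 side [0.0004 0.0162]
(0.075, 0.1) 63 zmax 0.1712 side [-0.0008  0.0168]
(0.1, 0.12) 48 zmax 0.1705 side [-0.0062  0.017 ]
(0.12, 0.15) 49 zmax 0.1708 side [-0.01    0.0182]
extent -0.09392096750527949 0.14083465406426177
t 19.3 pos [ 0.5702 -0.2105  0.171 ] shift [ 0.0006 -0.0018  0.005 ] turn 0.16 rpy [ 1.8000e+02  3.0000e-02 -1.7704e+02]
scene 180 [ 0.5081225  -0.23604132  0.1620218 ] [ 0.56843134 -0.18440854  0.17398422]
top 146 [ 0.50529884 -0.23501951  0.16296061] [ 0.55603825 -0.18878483  0.1739749 ]
```

View pics/s5.png

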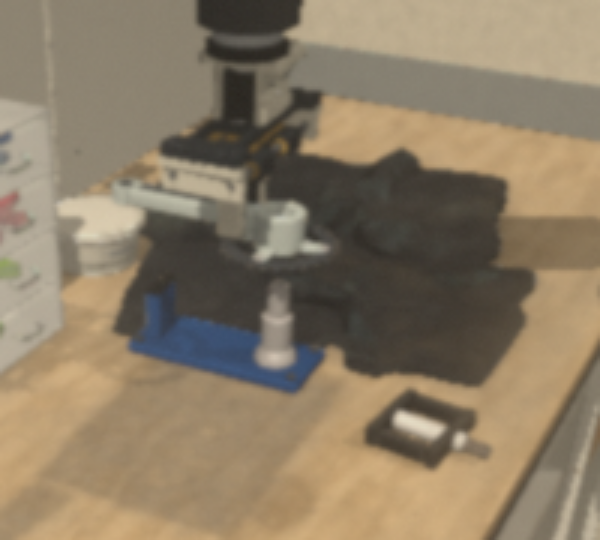

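The hub (283,228) is above the spindle (280,290), and the arm points over the rest with the chainring level. Both views put the hub about 3 mm to the +y side, so a small trim, then hand in.

{"name": "drive_effector", "arguments": {"increments": {"x": [0.05, 0.05, 0.05, 0.05, 0.05, 0.05, 0.05, 0.05], "y": [-0.25, -0.25, -0.25, -0.25, -0.25, -0.25, -0.25, -0.25], "z": [0.4, 0.4, 0.4, 0.4, 0.4, 0.4, 0.4, 0.4], "twist": [0, 0, 0, 0, 0, 0, 0, 0], "jaw": [0, 0, 0, 0, 0, 0, 0, 0]}}}

```text
clock: 20.35
tool_pos: [0.5698, -0.2135, 0.1667]
orientation: [-180.0, 0.0, -177.1]
force: [-0.1, -0.1, -4.2]
opening: 0.0258
gripper_force: 30.0
```

```bash
python3 - <<'E'
from h import *
s=snap('top'); P=cloud(s); m=(abs(P[...,2]-.168)<.008)&(np.hypot(P[...,0]-.53,P[...,1]+.214)<.04); q=P[m]; print(q.min(0),q.max(0))
h=cv2.cvtColor(s['frame'],cv2.COLOR_RGB2HSV); m=((h[...,0]<8)|(h[...,0]>172))&(h[...,1]>150)&(np.hypot(P[...,0]-.511,P[...,1]-.377)<.05)&(P[...,2]>.06); print('brush',P[m].mean(0))
print(ctrl.close_job())
E
```

```text
[ 0.50533479 -0.23880784  0.16003966] [ 0.5459119  -0.19189271  0.17399866]
brush [0.50743143 0.37431268 0.12611463]
the job is handed in; nothing more can be done
None
```

I handed the job in at about 20 s. The brush was dipped, dabbed on the spindle and put back in its stand. The crank is held level by its balance point over the spindle, about 40 mm above its top by measurement, with its arm over the rest. No verdict was shown.

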